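# Scrap offcut off the sorting ledge into the chute

## Robot

A 6-joint arm with a two-finger parallel gripper is mounted at the origin on the work surface. World frame = base frame: x ahead of the robot, y to its left, z up, the work surface at z = 0. Lengths are in m, angles in rad, forces in N, time in s.
With the tool pointing down it reaches from about 0.275 to 0.825 m from the base axis. Payload 4.9 kg.
Tool frame: the origin (TCP) lies on the centre line of the jaws, within the pads' length; the fingertips stand 8 mm ahead of it and the grasp point (between the pads) lies 11 mm behind it (robot.finger_overhang is the distance from the TCP to the fingertips, in m); z points along the fingers, x is the direction in which the jaws open and shut, and the axes are right-handed (so a half turn about z gives the same grasp; the last joint's range is limited). The gripper opens to 85 mm and grips with 20 to 120 N. Pads are 22 mm wide; open, the fingers measure 114 mm over their backs; the gripper's body (76 mm by 85 mm) begins 54 mm behind the grasp point. The pads swing forward as they close: fully open they stand 13 mm farther back than shut.
Start: joints at [1.15, 0.326, -0.193, 1.052, 0, 1.437], TCP at [0.156, 0.528, 0.239] pointing down, gripper open.
Joint ranges: [-2.65, 2.65], [-0.97, 1.79], [-1.3, 1.35], [-1.93, 2.1], [-1.47, 1.37], [-3.14, 3.14]. Speed limits (rad/s): [2.57, 2.57, 3.14, 3.14, 3.14, 3.14].

## Interface

Orientations are given as a unit quaternion [x, y, z, w].
In Python, from rig import robot gives the robot as it stands.
- The arm moves only by the shell command python3 -m creep 'ROWS' [FORCE]. ROWS is JSON, a list of rows, each an object with "claw": the opening, from -1 (shut) to 1 (fully open); "dp": the shift along the tool's x, y, z in units of 30 mm (1.0 is 30 mm), a list of three; "turn": the turn about the tool's z in units of 6 degrees (1.0 is 6 degrees). In form: [{"claw": claw, "dp": [x, y, z], "turn": turn}, ...]. A call has 1 to 12 rows; each row shifts and turns the commanded pose from where the row before left it, along the tool's axes as they then stand; what a row does not reach is not made up. A row lasts 1/12 s, in which the tool goes at most 41.7 mm and 7.16 degrees, less where a joint would pass 70% of its speed; a pose out of reach is approached as far as the arm can. A call is refused whole if a number of a shift passes 1 or a number of a turn 1, either way. A call with a gripper value outside its range is refused whole. The fingers move at their own pace and stop on an object; FORCE is the grip in N (left out, the last holds). Time passes only in rows, so rows that do not move let the fingers close. It gives the time, the measured TCP pose, the force and the opening at its end, in the units of the state.
- robot.get_obs(): the state, without advancing time (a new reading comes with each control period).
- robot.grab_frame(name): name is "side" or "top"; returns (picture, depth): 420x560x3 uint8, red, green, blue; 420x560 float32, m along the optical axis (not along the pixel's ray), 0 where there is no reading.
- robot.camera_params(name): a dict with "K" (3x3 intrinsics, pixels), "dist" ([k1, k2, p1, p2, k3] as OpenCV has them; the pictures are not rectified), "R" (3x3) and "t" (3): a world point X has camera coordinates R X + t. Camera axes: x right, y down, z forward; pixel columns grow to the right and rows downward; lengths in m; the calibration is good to about 2 mm. A picture is of the moment at which its call begins. camera_params takes no time and is no camera call.
- robot.close_job(): hands the job in, once; it reports no verdict.
Trained networks look in the newest picture that a camera, given by its name, has taken for a name from the list of things; names that differ only in an ending like _2 or _b are one class to them, and where a whole thing is asked for, a point or a joint stands for the part that bears it (a point fixed in the world has none). Each returns a list of dicts, best first, with "p" (0 to 1); they miss things now and then, are a little off and sometimes report something else, mostly with a low value. They report only what shows in the picture. A call takes as long as a camera call. They do not tell look-alikes from the thing itself.
- robot.find_in(label, camera): "bbox" ([left, top, right, bottom] in pixels, round what is visible of it).
- robot.pinpoint(label, camera): "pixel" ([column, row] in pixels: a listed point, or the origin of a listed thing).
The state is a dict: "t": time; "joint_pos": joint angles; "qvel": joint speeds; "tau": joint torques, N m; "tcp_pos": TCP position; "orientation": TCP orientation; "ft_force": force on the tool from outside, world axes, zero at the start; "moment": the same for the moment, N m; "finger_gap": opening from 0.0 (shut) to 1.0 (fully open).
Only numpy, scipy, OpenCV 4.12 (cv2) and the standard library are available. Lean on these libraries where they do the work, as an engineer would, in place of code of your own. Each camera call takes 0.05 s, during which the arm holds its last target.

## Task

Three things stand on the grey sorting ledge: a pale notched wooden offcut, a red roll of tape and a galvanised angle bracket. Push the wooden offcut across the ledge, without picking it up, off the edge above the steel scrap chute so that it drops into the chute. Leave the tape and the bracket standing where they are.

Things in the scene. Friction and masses are not known exactly. Their poses are not given: they have to be found in the camera images.
- offcut: Pale softwood offcut to scrap, about 60 g: 48 mm (its x) by 73 mm (its y, -36 to +37 mm) by 36 mm high; a notch lowers its +y end (y above +8 mm) to 18 mm. Origin: centre of its underside; z up. It stands flat, its x axis within 0.3 rad of the stand's x, its centre within 25 mm of the ledge's middle line.
- tape: Roll of red tape lying flat on the ledge, 80 mm outer diameter, 60 mm bore, 30 mm high, about 90 g. Origin at the centre of its underside. To be left where it is.
- bracket: Galvanised steel angle bracket on the ledge, foot 55 mm (x) by 40 mm (y), upright leaf 54 mm high at its +x end, about 110 g. Origin at the centre of its underside. To be left where it is.
- stand: Fixed stand: rimless grey ledge, top 160 mm above the table, 170 mm deep (x ±85), 440 mm long (y ±220), the three parts in a row on it about 135 mm apart along y, in any order. Beyond its +x edge, below it, the steel chute, as long as the ledge, inside x 85 to 256 mm, floor 75 mm high falling to 17, lip 110. Origin: on the table under the ledge's centre; +x across the ledge to the chute.
Things that resemble listed ones, but are neither listed nor needed, are in the scene too. There is more than one size of the offcut; the one meant has the size given above.

How it is judged:
By the outcome, as a careful person would: the job done as asked, in the order asked, and still so for the second after the job is handed in, with the robot touching nothing.
It also fails if it takes over 29 s, if anything falls off the work surface, if the arm or the gripper's body presses on something with over 40 N, if the wrist force passes 120 N, or if a joint passes its speed limit or range.

## Working session

There is one attempt and no reset: what is moved stays moved. The work goes in short steps, Python scripts to look and compute and a shell command to move; the robot and the scene stay as the last step left them, time stands still between calls to the robot, and variables do not carry over. Pictures are saved under pics/ and viewed, and the job is handed in when it is done.

```bash
mkdir -p pics; ls
python3 - <<'E'
from rig import robot
import cv2,numpy as np
for n in("top","side"):
    im,d=robot.grab_frame(n); cv2.imwrite(f"pics/{n}0.png",im[:,:,::-1]); np.save(f"pics/{n}0.npy",d)
    for l in("offcut","tape","bracket","stand"):
        print(n,l,[(np.round(r["bbox"]).tolist(),round(r["p"],2)) for r in robot.find_in(l,n)], [(np.round(r["pixel"]).tolist(),round(r["p"],2)) for r in robot.pinpoint(l,n)])
    p=robot.camera_params(n);print(p["K"],p["dist"],p["R"],p["t"])
o=robot.get_obs();print(o)
E
```

```text
pics
top offcut [([213.0, 268.0, 271.0, 308.0], 0.84), ([218.0, 194.0, 238.0, 218.0], 0.61), ([272.0, 162.0, 320.0, 199.0], 0.59)] [([230.0, 202.0], 0.9), ([243.0, 287.0], 0.89), ([294.0, 182.0], 0.55)]
top tape [([421.0, 118.0, 477.0, 171.0], 0.58)] [([445.0, 145.0], 0.97)]
top bracket [([353.0, 138.0, 393.0, 185.0], 0.79)] [([367.0, 165.0], 0.96)]
top stand [([223.0, 20.0, 514.0, 244.0], 0.59)] []
[[394.14688132   0.         282.67305593]
 [  0.         394.14688132 216.2675619 ]
 [  0.           0.           1.        ]] [0.02383616 0.         0.         0.         0.        ] [[-0.02952561 -0.99844151 -0.04735802]
 [-0.98028573  0.03818389 -0.19386048]
 [ 0.19536666  0.04070054 -0.97988537]] [0.08095309 0.45038434 0.7501501 ]
side offcut [([212.0, 308.0, 247.0, 341.0], 0.87), ([237.0, 158.0, 280.0, 198.0], 0.73), ([312.0, 293.0, 384.0, 364.0], 0.68)] [([229.0, 328.0], 0.78), ([258.0, 188.0], 0.7), ([349.0, 337.0], 0.7)]
side tape [([85.0, 113.0, 320.0, 295.0], 0.73), ([258.0, 111.0, 296.0, 135.0], 0.67)] [([281.0, 130.0], 0.96)]
side bracket [([256.0, 122.0, 290.0, 155.0], 0.58)]
[... 403 characters left out ...]
0.63213593]
{'t': 0.9, 'joint_pos': array([ 1.14979692e+00,  3.26164894e-01, -1.92593350e-01,  1.05199806e+00,
       -3.31634516e-05,  1.43663757e+00]), 'qvel': array([ 1.14810088e-03,  9.96280145e-04,  5.05301137e-05, -8.63601727e-04,
        3.37335463e-05,  1.88759721e-04]), 'tau': array([-1.12650279e-03, -4.43319225e+01,  2.62758547e+01,  8.49938569e-04,
       -3.84395034e-04,  1.98680726e-05]), 'tcp_pos': array([0.15559378, 0.52755573, 0.2393025 ]), 'orientation': array([8.00913033e-01, 5.98780688e-01, 2.55503369e-05, 4.75767984e-06]), 'ft_force': array([-0.41656087,  0.51204856, -0.24756348]), 'moment': array([ 0.02796196,  0.04076391, -0.0157883 ]), 'finger_gap': 0.9993277209090095}
```

View pics/top0.png

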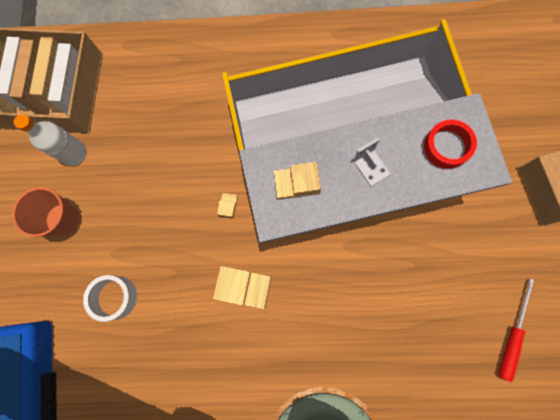

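View pics/side0.png

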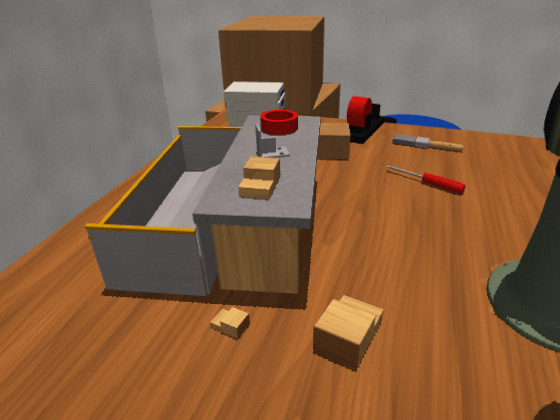

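```bash
cat > h.py <<'E'
from rig import robot
import cv2,numpy as np
def cloud(n,d):
    p=robot.camera_params(n);K=np.array(p["K"]);D=np.array(p["dist"]);R=np.array(p["R"]);t=np.array(p["t"])
    v,u=np.mgrid[:d.shape[0],:d.shape[1]]
    q=cv2.undistortPoints(np.stack([u,v],-1).reshape(-1,1,2).astype(float),K,D).reshape(-1,2)
    z=d.reshape(-1,1); c=np.hstack([q*z,z]); return ((c-t)@R).reshape(*d.shape,3)
def box(n,X):
    p=robot.camera_params(n)
    r,_=cv2.Rodrigues(np.array(p["R"]))
    return cv2.projectPoints(np.array(X,float).reshape(-1,3),r,np.array(p["t"]),np.array(p["K"]),np.array(p["dist"]))[0].reshape(-1,2)
E
python3 - <<'E'
from h import *
d=np.load("pics/top0.npy");W=cloud("top",d)
print(robot.finger_overhang)
for (u,v) in [(230,202),(228,205),(243,287),(294,182),(290,178),(300,185),(445,145),(423,145),(367,165),(330,170),(405,160),(300,210),(300,120),(450,100),(400,80),(300,225)]: print(u,v,W[v,u].round(3),d[v,u])
m=(abs(W[...,2]-.16)<.006)&(d>0)
m[:, :200]=0
pts=W[m][:,:2].astype(np.float32); print(len(pts))
n,l,s,c=cv2.connectedComponentsWithStats(m.astype(np.uint8)); k=1+s[1:,4].argmax(); print(s[k])
pts=W[l==k][:,:2].astype(np.float32)
print(cv2.minAreaRect(pts), cv2.boxPoints(cv2.minAreaRect(pts)))
E
```

```text
0.008
230 202 [0.492 0.176 0.024] 0.8302495
228 205 [0.485 0.18  0.029] 0.82400817
243 287 [0.315 0.147 0.051] 0.76732117
294 182 [0.48  0.039 0.195] 0.65416443
290 178 [0.492 0.045 0.18 ] 0.6721775
300 185 [0.475 0.029 0.196] 0.65237993
445 145 [ 0.545 -0.226  0.162] 0.6892255
423 145 [ 0.547 -0.188  0.161] 0.6917528
367 165 [ 0.514 -0.088  0.166] 0.6839981
330 170 [ 0.509 -0.025  0.161] 0.6909183
405 160 [ 0.521 -0.155  0.161] 0.6877515
300 210 [0.44  0.031 0.16 ] 0.6801804
300 120 [0.663 0.023 0.036] 0.8450598
450 100 [ 0.629 -0.243  0.161] 0.7055397
400 80 [ 0.755 -0.201  0.017] 0.8727066
300 225 [0.414 0.032 0.161] 0.67465794
20821
[  239    93   273   150 20151]
((0.5145851373672485, -0.09691274166107178), (0.17213861644268036, 0.44132620096206665), 11.27500057220459) [[ 0.38703328  0.10266346]
 [ 0.47332066 -0.33014518]
 [ 0.642137   -0.29648894]
 [ 0.5558496   0.1363197 ]]
```

Candidates for the offcut, in the top picture: a block on the ledge at (297,180), a tiny one on the table at (228,205) and a big one on the table at (242,287). Only the first stands on the ledge; I'll check its size and pose.

Run:
```python
from h import *
d=np.load("pics/top0.npy");W=cloud("top",d)
c=np.array([.5146,-.0969]);a=np.radians(11.275);ex=np.array([np.cos(a),np.sin(a)]);ey=np.array([-ex[1],ex[0]])
def S(P): return np.stack([(P-c)@ex,(P-c)@ey],-1)
def rect(u0,v0,u1,v1,z0,z1):
    m=np.zeros(d.shape,bool);m[v0:v1,u0:u1]=1;m&=(W[...,2]>z0)&(W[...,2]<z1)
    p=W[m]; r=cv2.minAreaRect(p[:,:2].astype(np.float32));return len(p),r,S(np.array(r[0])).round(4),S(cv2.boxPoints(r)).round(3).tolist(),p[:,2].mean()
for n,b in dict(all=(265,155,330,205,.172,.22),hi=(265,155,330,205,.19,.22),lo=(265,155,330,205,.172,.184)).items(): print(n,rect(*b))
print("small",rect(210,185,245,225,.01,.1)); print("big",rect(205,255,280,315,.015,.1))
print("bracket",rect(345,130,400,190,.168,.3)); print("bracket leaf",rect(345,130,400,190,.18,.3));print("tape",rect(415,112,485,175,.18,.21))
im=cv2.imread("pics/top0.png"); cv2.imwrite("pics/crop.png",cv2.resize(im[145:215,210:410],None,fx=4,fy=4,interpolation=cv2.INTER_CUBIC))
```

```text
all (1314, ((0.4864015579223633, 0.034753721207380295), (0.04886224865913391, 0.07361982762813568), 5.291907787322998), array([-0.0019,  0.1346]), [[-0.022, 0.174], [-0.03, 0.101], [0.019, 0.095], [0.026, 0.169]], np.float64(0.18947796801056424))
hi (774, ((0.48759958148002625, 0.02034088596701622), (0.0486389584839344, 0.044613081961870193), 5.411400318145752), array([-0.0036,  0.1203]), [[-0.025, 0.145], [-0.03, 0.101], [0.018, 0.096], [0.023, 0.14]], np.float64(0.1966730677125606))
lo (517, ((0.48639610409736633, 0.035459063947200775), (0.04884133115410805, 0.07211776077747345), 5.490352153778076), array([-0.0018,  0.1353]), [[-0.022, 0.174], [-0.03, 0.102], [0.019, 0.097], [0.026, 0.169]], np.float64(0.17882002012988282))
small (364, ((0.48818013072013855, 0.184789776802063), (0.0330277718603611, 0.04978834465146065), 80.22864532470703), array([0.0292, 0.2814]), [[0.0, 0.275], [0.046, 0.257], [0.058, 0.288], [0.012, 0.306]], np.float64(0.020510566351992734))
big (1772, ((0.3146646022796631, 0.15184934437274933), (0.10109329223632812, 0.06553427875041962), 76.6491470336914), array
[... 182 characters left out ...]
), (0.03293333575129509, 0.04030807688832283), 28.665821075439453), array([0.0059, 0.0058]), [[-0.016, 0.02], [-0.004, -0.018], [0.028, -0.009], [0.016, 0.03]], np.float64(0.19419597567655883))
bracket leaf (263, ((0.5192747712135315, -0.09002812206745148), (0.03293333575129509, 0.04024321585893631), 28.665821075439453), array([0.0059, 0.0058]), [[-0.016, 0.02], [-0.004, -0.018], [0.028, -0.008], [0.016, 0.03]], np.float64(0.19960034611208696))
tape (1015, ((0.5406203866004944, -0.22587446868419647), (0.0781913474202156, 0.07962735742330551), 52.601654052734375), array([ 0.0003, -0.1316]), [[-0.055, -0.127], [-0.003, -0.187], [0.056, -0.136], [0.003, -0.076]], np.float64(0.1894590342945538))
```

View pics/crop.png

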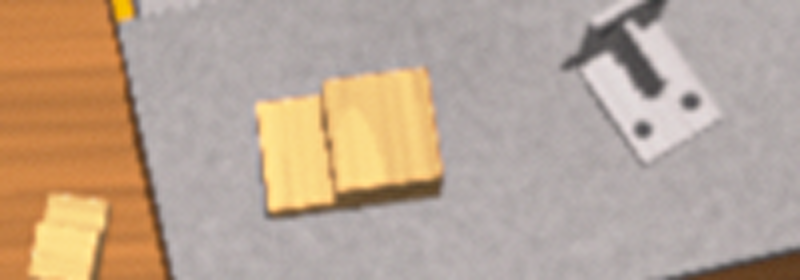

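The ledge block measures 49 x 74 x 36 mm, so it's the one meant. The others are 33 x 50 mm and 65 x 101 mm. The crop shows its notch towards +y, with the bracket well clear to its right. Plan: partly open jaws (about 40 mm) with tool x along the stand's y, come down behind the offcut at stand (-0.062, 0.130), then push along stand +x.

```bash
python3 - <<'E'
from h import *
d=np.load("pics/top0.npy");W=cloud("top",d)
A=np.array([.156,.528]);B=np.array([.43,.019])
P=W[d>0]; s=np.clip(((P[:,:2]-A)@(B-A))/((B-A)@(B-A)),0,1); D=np.linalg.norm(P[:,:2]-A-s[:,None]*(B-A),axis=1)
q=P[(D<.09)]; q=q[q[:,2]>.1]; print(len(q), q[:,2].max() if len(q) else 0, q[q[:,2]>.2][:5])
E
python3 -m creep '[{"claw":-0.06,"dp":[0,0,0],"turn":-0.92},{"claw":-0.06,"dp":[0,0,0],"turn":-0.92},{"claw":-0.06,"dp":[0,0,0],"turn":-0.92},{"claw":-0.06,"dp":[0,0,0],"turn":-0.92},{"claw":-0.06,"dp":[0,0,0],"turn":-0.92},{"claw":-0.06,"dp":[-0.5,0.1,0],"turn":0},{"claw":-0.06,"dp":[-1,0.3,0],"turn":0},{"claw":-0.06,"dp":[-1,0.3,0],"turn":0},{"claw":-0.06,"dp":[-1,0.3,0],"turn":0},{"claw":-0.06,"dp":[-1,0.3,0],"turn":0},{"claw":-0.06,"dp":[-1,0.3,0],"turn":0},{"claw":-0.06,"dp":[-1,0.3,0],"turn":0}]'
```

```text
6133 0.19987156608867904 []
t: 1.9
tcp_pos: [0.2496, 0.346, 0.2394]
orientation: [0.635, 0.773, 0.0, 0.0]
ft_force: [-0.2, 0.3, 0.1]
finger_gap: 0.47
```

```bash
python3 -m creep '[{"claw":-0.06,"dp":[-1,0.3,0],"turn":0},{"claw":-0.06,"dp":[-1,0.3,0],"turn":0},{"claw":-0.06,"dp":[-1,0.3,0],"turn":0},{"claw":-0.06,"dp":[-1,0.3,0],"turn":0},{"claw":-0.06,"dp":[-1,0.3,0],"turn":0},{"claw":-0.06,"dp":[-1,0.3,0],"turn":0},{"claw":-0.06,"dp":[-1,0.3,0],"turn":0},{"claw":-0.06,"dp":[-1,0.3,0],"turn":0},{"claw":-0.06,"dp":[-1,0.3,0],"turn":0},{"claw":-0.06,"dp":[-1,0.3,0],"turn":0},{"claw":-0.06,"dp":[-0.5,0.2,0],"turn":0},{"claw":-0.06,"dp":[0,0,0],"turn":0}]'
python3 - <<'E'
from h import *
o=robot.get_obs();c=np.array([.5146,-.0969]);a=np.radians(11.275);ex=np.array([np.cos(a),np.sin(a)]);ey=np.array([-ex[1],ex[0]])
p=o["tcp_pos"][:2]-c;print(o["t"],p@ex,p@ey,o["tcp_pos"][2],o["orientation"])
im,d=robot.grab_frame("side");cv2.imwrite("pics/s1.png",im[:,:,::-1])
E
```

```text
t: 2.9
tcp_pos: [0.4064, 0.0544, 0.2395]
orientation: [0.637, 0.771, 0.0, 0.001]
ft_force: [-0.2, 0.3, -0.2]
finger_gap: 0.469
2.9 -0.07649174044900928 0.1694900787779179 0.2395314059259744 [6.36739329e-01 7.71078492e-01 2.30600702e-04 9.66028821e-04]
```

View pics/s1.png

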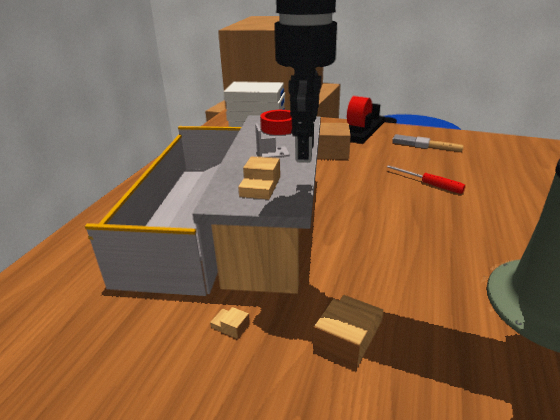

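The picture shows the tool behind the offcut (about (303,150)), still above the ledge. It isn't at the planned point yet, so I'll correct and start down.

```bash
python3 -m creep '[{"claw":-0.06,"dp":[0,0,0],"turn":0},{"claw":-0.06,"dp":[0,0,0],"turn":0}]'
python3 - <<'E'
from h import *
o=robot.get_obs();c=np.array([.5146,-.0969]);a=np.radians(11.275);ex=np.array([np.cos(a),np.sin(a)]);ey=np.array([-ex[1],ex[0]])
p=o["tcp_pos"][:2]-c;print(o["t"],p@ex,p@ey,o["tcp_pos"][2],abs(o["qvel"]).max())
E
```

```text
t: 3.12
tcp_pos: [0.4037, 0.0576, 0.2392]
orientation: [0.635, 0.773, -0.0, -0.0]
ft_force: [0.7, -0.3, 0.6]
finger_gap: 0.47
3.1167 -0.07851137286532593 0.17321481161992627 0.2392092886932161 0.010894506033080186
```

```bash
python3 -m creep '[{"claw":-0.06,"dp":[-0.5,0.2,0],"turn":0},{"claw":-0.06,"dp":[-0.5,0.2,0],"turn":0},{"claw":-0.06,"dp":[-0.44,0.1,0],"turn":0},{"claw":-0.06,"dp":[0,0,0.4],"turn":0},{"claw":-0.06,"dp":[0,0,0.4],"turn":0},{"claw":-0.06,"dp":[0,0,0.4],"turn":0},{"claw":-0.06,"dp":[0,0,0.4],"turn":0},{"claw":-0.06,"dp":[0,0,0.3],"turn":0},{"claw":-0.06,"dp":[0,0,0.2],"turn":0},{"claw":-0.06,"dp":[0,0,0.1],"turn":0},{"claw":-0.06,"dp":[0,0,0],"turn":0},{"claw":-0.06,"dp":[0,0,0],"turn":0}]'
python3 - <<'E'
from h import *
o=robot.get_obs();c=np.array([.5146,-.0969]);a=np.radians(11.275);ex=np.array([np.cos(a),np.sin(a)]);ey=np.array([-ex[1],ex[0]])
p=o["tcp_pos"][:2]-c;print(o["t"],p@ex,p@ey,o["tcp_pos"][2],abs(o["qvel"]).max())
im,d=robot.grab_frame("side");cv2.imwrite("pics/s2.png",cv2.resize(im[90:240,180:380,::-1],None,fx=4,fy=4))
E
```

```text
t: 4.12
tcp_pos: [0.4277, 0.0176, 0.1736]
orientation: [0.635, 0.773, 0.0, 0.0]
ft_force: [0.7, -0.0, -0.0]
finger_gap: 0.469
4.1167 -0.06283708836139096 0.12925877891582427 0.17358012922043967 0.007523444373906913
```

View pics/s2.png

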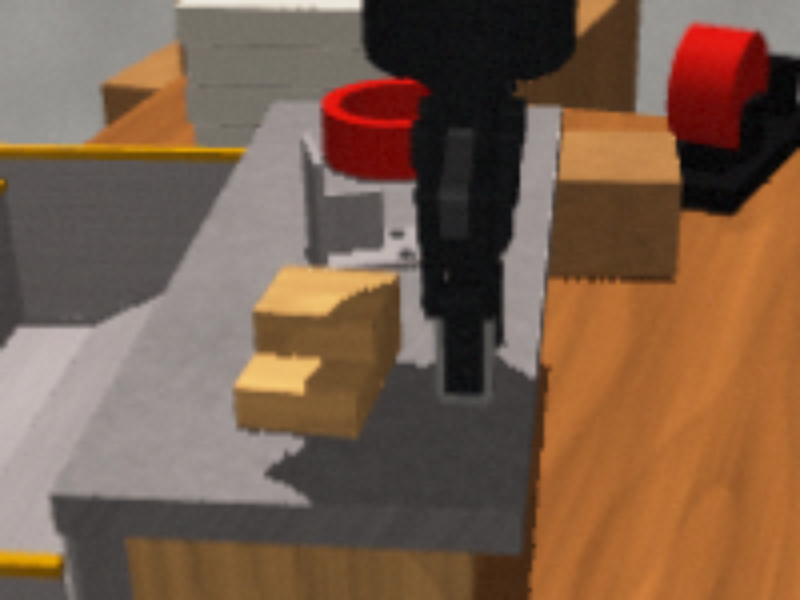

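Crop: the fingertips (467,400) are behind the offcut, just above the ledge, with no contact yet. I'll push part of the way and look.

```bash
python3 -m creep '[{"claw":-0.06,"dp":[0,0.2,0],"turn":0},{"claw":-0.06,"dp":[0,0.25,0],"turn":0},{"claw":-0.06,"dp":[0,0.25,0],"turn":0},{"claw":-0.06,"dp":[0,0.25,0],"turn":0},{"claw":-0.06,"dp":[0,0.25,0],"turn":0},{"claw":-0.06,"dp":[0,0.25,0],"turn":0},{"claw":-0.06,"dp":[0,0.25,0],"turn":0},{"claw":-0.06,"dp":[0,0.25,0],"turn":0},{"claw":-0.06,"dp":[0,0.25,0],"turn":0},{"claw":-0.06,"dp":[0,0.25,0],"turn":0},{"claw":-0.06,"dp":[0,0.2,0],"turn":0},{"claw":-0.06,"dp":[0,0,0],"turn":0}]'
python3 - <<'E'
from h import *
o=robot.get_obs();c=np.array([.5146,-.0969]);a=np.radians(11.275);ex=np.array([np.cos(a),np.sin(a)]);ey=np.array([-ex[1],ex[0]])
p=o["tcp_pos"][:2]-c;print(o["t"],p@ex,p@ey,o["tcp_pos"][2],abs(o["qvel"]).max())
im,d=robot.grab_frame("side");cv2.imwrite("pics/s3.png",cv2.resize(im[90:240,180:380,::-1],None,fx=4,fy=4))
E
```

```text
t: 5.17
tcp_pos: [0.507, 0.0329, 0.1733]
orientation: [0.635, 0.773, 0.0, 0.0]
ft_force: [0.1, -0.0, -0.3]
finger_gap: 0.469
5.1667 0.0179335684326425 0.12879786921341338 0.17328919289443548 0.029570628267234902
```

View pics/s3.png

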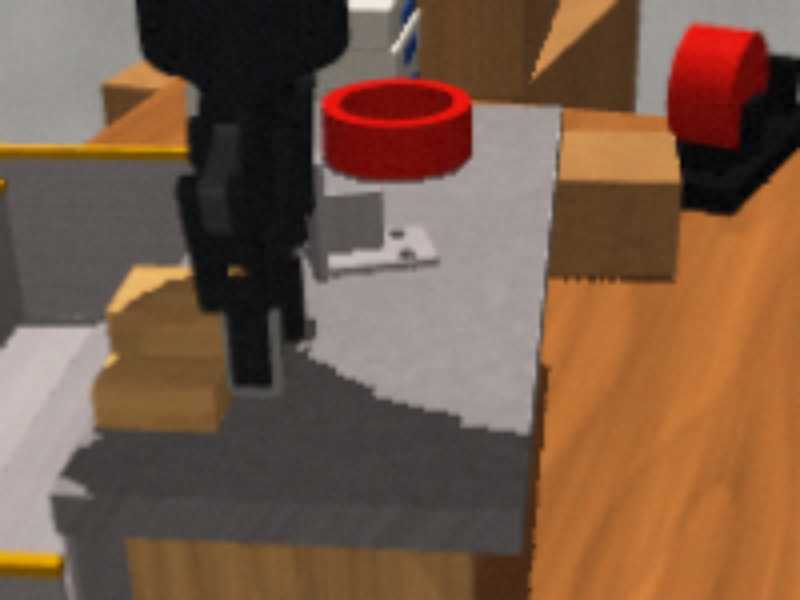

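The offcut (160,390) has moved straight ahead of the fingers and sits just at the chute edge, with the bracket and tape untouched. I'll push it over.

```bash
python3 -m creep '[{"claw":-0.06,"dp":[0,0.2,0],"turn":0},{"claw":-0.06,"dp":[0,0.25,0],"turn":0},{"claw":-0.06,"dp":[0,0.25,0],"turn":0},{"claw":-0.06,"dp":[0,0.25,0],"turn":0},{"claw":-0.06,"dp":[0,0.25,0],"turn":0},{"claw":-0.06,"dp":[0,0.25,0],"turn":0},{"claw":-0.06,"dp":[0,0.25,0],"turn":0},{"claw":-0.06,"dp":[0,0.25,0],"turn":0},{"claw":-0.06,"dp":[0,0.25,0],"turn":0},{"claw":-0.06,"dp":[0,0.25,0],"turn":0},{"claw":-0.06,"dp":[0,0.2,0],"turn":0},{"claw":-0.06,"dp":[0,0,0],"turn":0}]'
python3 -m creep '[{"claw":-0.06,"dp":[0,0,0],"turn":0},{"claw":-0.06,"dp":[0,0,-0.3],"turn":0},{"claw":-0.06,"dp":[0,0,-0.6],"turn":0},{"claw":-0.06,"dp":[0,0,-0.8],"turn":0},{"claw":-0.06,"dp":[0,0,-0.8],"turn":0},{"claw":-0.06,"dp":[0,0,-0.8],"turn":0},{"claw":-0.06,"dp":[0,-0.8,0],"turn":0},{"claw":-0.06,"dp":[0,-0.8,0],"turn":0},{"claw":-0.06,"dp":[0,-0.8,0],"turn":0},{"claw":-0.06,"dp":[0,-0.8,0],"turn":0},{"claw":-0.06,"dp":[0,-0.8,0],"turn":0},{"claw":-0.06,"dp":[0,0,0],"turn":0}]'
python3 - <<'E'
from h import *
for n in("side","top"):
    im,d=robot.grab_frame(n);cv2.imwrite(f"pics/{n}4.png",im[:,:,::-1]);np.save(f"pics/{n}4.npy",d)
    for l in("offcut","tape","bracket"): print(n,l,[(np.round(r["bbox"]).tolist(),round(r["p"],2)) for r in robot.find_in(l,n)])
E
```

```text
t: 6.22
tcp_pos: [0.5849, 0.0484, 0.1732]
orientation: [0.635, 0.773, 0.0, 0.0]
ft_force: [-0.6, -0.9, -0.5]
finger_gap: 0.47
t: 7.22
tcp_pos: [0.4613, 0.0247, 0.2729]
orientation: [0.635, 0.772, -0.001, -0.001]
ft_force: [-0.1, 0.4, -1.3]
finger_gap: 0.469
side offcut [([214.0, 310.0, 249.0, 342.0], 0.94), ([172.0, 201.0, 194.0, 227.0], 0.76), ([316.0, 298.0, 383.0, 366.0], 0.61)]
side tape [([262.0, 110.0, 296.0, 136.0], 0.62)]
side bracket [([258.0, 122.0, 289.0, 156.0], 0.98)]
top offcut []
top tape []
top bracket []
```

View pics/side4.png

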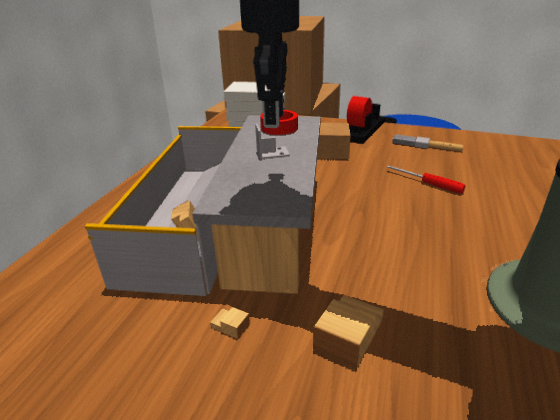

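View pics/top4.png

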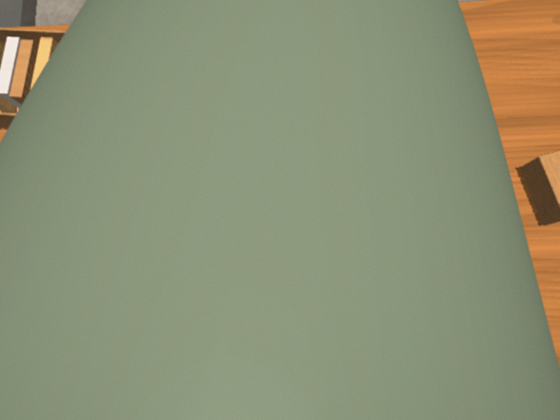

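In the side view the offcut is in the chute at (183,214), and the tape (280,122) and bracket (272,140) stand as before. The arm hides the top view, so I'll move aside and check again.

```bash
python3 -m creep '[{"claw":-0.06,"dp":[0.5,-0.2,0],"turn":0},{"claw":-0.06,"dp":[1,-0.3,0],"turn":0},{"claw":-0.06,"dp":[1,-0.3,0],"turn":0},{"claw":-0.06,"dp":[1,-0.3,0],"turn":0},{"claw":-0.06,"dp":[1,-0.3,0],"turn":0},{"claw":-0.06,"dp":[1,-0.3,0],"turn":0},{"claw":-0.06,"dp":[1,-0.3,0],"turn":0},{"claw":-0.06,"dp":[1,-0.3,0],"turn":0},{"claw":-0.06,"dp":[1,-0.3,0],"turn":0},{"claw":-0.06,"dp":[1,-0.3,0],"turn":0},{"claw":-0.06,"dp":[1,-0.3,0],"turn":0},{"claw":-0.06,"dp":[1,-0.3,0],"turn":0}]'
python3 -m creep '[{"claw":-0.06,"dp":[1,-0.2,0],"turn":0},{"claw":-0.06,"dp":[1,-0.2,0],"turn":0},{"claw":-0.06,"dp":[1,-0.2,0],"turn":0},{"claw":-0.06,"dp":[0.5,0,0],"turn":0},{"claw":-0.06,"dp":[0,0,0],"turn":0},{"claw":-0.06,"dp":[0,0,0],"turn":0}]'
python3 - <<'E'
from h import *
c=np.array([.5146,-.0969]);a=np.radians(11.275);ex=np.array([np.cos(a),np.sin(a)]);ey=np.array([-ex[1],ex[0]])
for n in("side","top"):
    im,d=robot.grab_frame(n);cv2.imwrite(f"pics/{n}5.png",im[:,:,::-1])
    for l in("offcut","tape","bracket"): print(n,l,[(np.round(r["bbox"]).tolist(),round(r["p"],2)) for r in robot.find_in(l,n)])
d0=np.load("pics/top0.npy")
for dd in(d0,d):
    W=cloud("top",dd)
    for nm,(u0,v0,u1,v1) in dict(br=(345,130,400,190),tape=(415,112,485,175)).items():
        q=W[v0:v1,u0:u1].reshape(-1,3);q=q[(q[:,2]>.18)&(q[:,2]<.22)];print(nm,len(q),q.mean(0).round(4))
    P=W.reshape(-1,3)
E
```

```text
t: 8.62
tcp_pos: [0.2952, 0.3447, 0.2722]
orientation: [0.635, 0.773, -0.0, 0.0]
ft_force: [0.7, 0.3, -0.2]
finger_gap: 0.466
t: 9.12
tcp_pos: [0.2577, 0.4431, 0.2717]
orientation: [0.634, 0.773, -0.001, 0.0]
ft_force: [-0.4, -1.1, 0.4]
finger_gap: 0.469
side offcut [([172.0, 205.0, 194.0, 228.0], 0.96), ([213.0, 307.0, 248.0, 341.0], 0.72), ([315.0, 294.0, 372.0, 366.0], 0.68)]
side tape [([258.0, 110.0, 296.0, 134.0], 0.96)]
side bracket [([255.0, 126.0, 288.0, 162.0], 0.76)]
top offcut [([218.0, 192.0, 236.0, 217.0], 0.85), ([269.0, 111.0, 306.0, 142.0], 0.76), ([214.0, 269.0, 272.0, 308.0], 0.75)]
top tape [([423.0, 115.0, 477.0, 171.0], 0.79)]
top bracket [([352.0, 139.0, 392.0, 185.0], 0.9)]
br 263 [ 0.5261 -0.0851  0.1996]
tape 1015 [ 0.5388 -0.2254  0.1895]
br 264 [ 0.5262 -0.0852  0.1993]
tape 1017 [ 0.5387 -0.2251  0.1894]
```

View pics/top5.png

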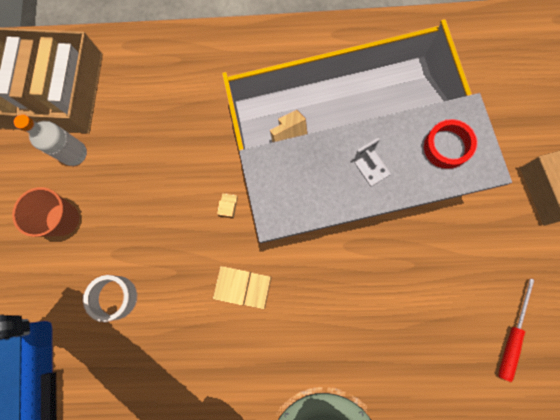

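The offcut lies in the chute at (288,127), close to the ledge wall. I'll check its height so I know it isn't hung up.

Run:
```python
from h import *
c=np.array([.5146,-.0969]);a=np.radians(11.275);ex=np.array([np.cos(a),np.sin(a)]);ey=np.array([-ex[1],ex[0]])
im,d=robot.grab_frame("top");W=cloud("top",d)
cv2.imwrite("pics/crop6.png",cv2.resize(im[90:160,240:340,::-1],None,fx=6,fy=6))
m=(im[...,0].astype(int)-im[...,2]>50);m[:110]=0;m[145:]=0;m[:,:265]=0;m[:,310:]=0;m&=d>0
P=W[m];s=np.stack([(P[:,:2]-c)@ex,(P[:,:2]-c)@ey,P[:,2]],-1);print(len(s),np.percentile(s,[2,25,50,75,98],axis=0).round(3))
print(robot.get_obs()["tcp_pos"],robot.get_obs()["t"])
```

```text
758 [[0.114 0.086 0.072]
 [0.123 0.101 0.093]
 [0.131 0.116 0.099]
 [0.144 0.133 0.104]
 [0.167 0.154 0.11 ]]
[0.25831451 0.44217425 0.27248538] 9.5667
```

View pics/crop6.png

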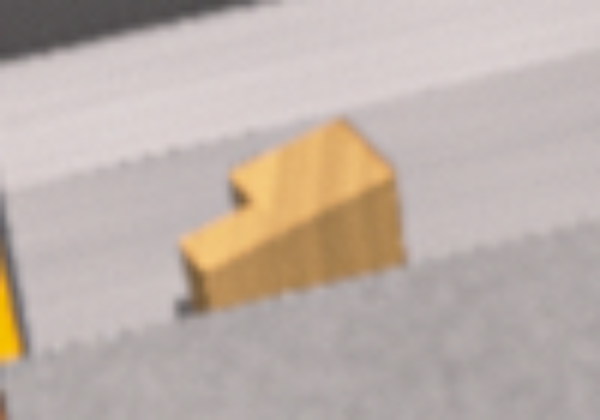

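The crop shows the offcut lying on its side on the chute floor. Its top is at 72 to 110 mm, well below the 160 mm ledge, and it is at rest.

```bash
python3 -c "
from rig import robot
print(robot.close_job())"
```

```text
the job is handed in; nothing more can be done
None
```

I pushed the 48 x 73 x 36 mm offcut straight across the ledge with the half-open fingers, without gripping it, and it dropped into the chute. I then moved the arm clear and handed the job in at about 9.6 s, well under the 29 s limit.

**Offcut:** the last checks, from both cameras, show it at rest on its side on the chute floor. Its visible faces lie about 114–167 mm along the stand's x and up to 110 mm high.

**Tape and bracket:** they stand where they were; their depth-image centres shifted by no more than 0.3 mm, which is within noise.

**Other objects:** the two look-alike blocks on the table weren't touched.

**Forces:** every wrist force reading at the end of a move was under 2 N.

**Failed or disagreeing checks:** the first top-camera check after the push showed nothing because the arm blocked the view, so I repeated it after moving away. The transfer move stopped about 40 mm short, and I corrected that before coming down to the ledge.

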